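# Click the rabbit team's score wheel on to the top

### The arm

A 6-joint arm with a two-finger parallel gripper is mounted at the origin on the work surface. World frame = base frame: x ahead of the robot, y to its left, z up, the work surface at z = 0. Lengths are in m, angles in rad, forces in N, time in s.
With the tool pointing down it reaches from about 0.25 to 0.725 m from the base axis. Payload 4 kg.
Tool frame: the origin (TCP) lies on the front face of the gripper's body, between the roots of the fingers; the fingertips stand 73 mm ahead of it and the grasp point (between the pads) lies 54 mm ahead of it; z points along the fingers, y is the line along which they close (so a half turn about z gives the same grasp; the last joint's range is limited). The gripper opens to 85 mm and grips with 20 to 120 N. Pads are 22 mm wide; open, the fingers measure 114 mm over their backs; the gripper's body (76 mm by 85 mm) begins 54 mm behind the grasp point. The pads swing forward as they close: fully open they stand 13 mm farther back than shut.
Start: joints at [-1.342, 0.241, 0.005, 1.335, 0, 1.571], TCP at [0.113, -0.487, 0.304] pointing down, gripper open.
Joint ranges: [-2.72, 2.72], [-1.05, 1.87], [-1.09, 1.28], [-1.99, 2.15], [-1.42, 1.44], [-3.14, 3.14]. Speed limits (rad/s): [2.79, 2.79, 3.14, 3.14, 3.14, 3.14].

### API

Orientations are given as a unit quaternion [x, y, z, w].
In Python, from workcell import bot gives the robot as it stands. The module is installed in compiled form; this text tells all that it offers.
- The arm moves only by the tool step_arm, never from a script. Its argument "rows" is a list of rows, each a list of 2 entries, a list of its own where there are three numbers: the shift along the tool's x, y, z in mm, then the turn about the tool's z in degrees. A call has 1 to 12 rows; each row is the pose to reach, as a shift and turn from the pose commanded when the call began, along the tool's axes at that moment; what a row does not reach only later rows make up. A row lasts 1/8 s, in which the tool goes at most 62.5 mm and 10.7 degrees, less where a joint would pass 70% of its speed; a pose out of reach is approached as far as the arm can. A call with a gripper value outside its range is refused whole. "claw" is the gripper's target within -1 to 1 (shut at 1, half-way at 0, fully open at -1), set as the call begins (left out, the last holds). The fingers move at their own pace and stop on an object; the grip force is fixed at half the most. Time passes only in rows, so rows that repeat a pose let the fingers close. It gives the time, the measured TCP pose, the force, the opening and the grip force at its end, in the units of the state.
- bot.get_obs(): the state, without advancing time (a new reading comes with each control period).
- bot.camera(name): name is "scene" or "top" or "wrist"; returns (picture, depth): 384x512x3 uint8, red, green, blue; 384x512 float32, m along the optical axis (not along the pixel's ray), 0 where there is no reading.
- bot.camera_params(name): a dict with "fx", "fy", "cx", "cy" (pixels), "pose" (4x4, takes a point from camera to world coordinates). Camera axes: x right, y up, looking along -z (the intrinsics and any distortion apply to the point x, -y, -z); pixel columns grow to the right and rows downward; lengths in m; the calibration is good to about 2 mm. A picture is of the moment at which its call begins: read the wrist's pose just before it. camera_params takes no time and is no camera call; for the wrist camera it gives the pose at the moment of the call.
- bot.job_done(): hands the job in; it is judged then, once.
Trained networks look in the newest picture that a camera, given by its name, has taken for a name from the list of things; names that differ only in an ending like _2 or _b are one class to them, and where a whole thing is asked for, a point or a joint stands for the part that bears it (a point fixed in the world has none). Each returns a list of dicts, best first, with "score" (0 to 1); they miss things now and then, are a little off and sometimes report something else, mostly with a low value. They report only what shows in the picture. A call takes as long as a camera call. They do not tell look-alikes from the thing itself.
- bot.trace(target, camera): "pixels" (384x512 bool, what is visible of it) and "uv" ([column, row] in pixels, amid what is visible of it).
The state is a dict: "clock": time; "joint_pos": joint angles; "joint_vel": joint speeds; "tau": joint torques, N m; "eef_pos": TCP position; "tool_rot": TCP orientation; "ft_force": force on the tool from outside, world axes, zero at the start; "ft_torque": the same for the moment, N m; "grip_width": finger opening in m; "grasp_force": force on a finger pad.
Only numpy, scipy, OpenCV 4.12 (cv2) and the standard library are available. Lean on these libraries where they do the work, as an engineer would, in place of code of your own. Each camera call takes 0.05 s, during which the arm holds its last target. There are 200 camera calls.

### The job

On the classroom score board, the rabbit team has finished its round: with a fingertip flick the edge of the wheel that has the long-eared rabbit figure standing in front of it, click by click, its top going towards the rabbit, until its one tall tab stands straight up and clicked in. Do not grip or lift anything; leave the other two wheels, the animal figures and the pencil cup as they are.

Things in the scene. Friction and masses are not known exactly. Their poses are not given: they have to be found in the camera images.
- counter_a: one of three alike grey stands, each with a wooden click wheel, fixed in a row on a plywood board (400 x 260 x 12 mm). Which is where, and the board's place and yaw, vary. Origin: middle of its underside, on the board's top, 12 mm above the table. x: level, towards the figure 115 mm away; y: along the axle and the row (neighbours 125 mm apart); z up. Axle at z = 84 mm
- counter_b: as counter_a, with the same frame. Foot plate 130 (x) x 62 (y) x 10 mm; two cheeks 34 mm long in x and 8 mm thick, outer faces 50 mm apart, reach up to z = 102 mm; the wheel's rim above them is open to touch
- counter_c: as counter_a, with the same frame. All wheels are alike: wooden disc, radius 40 mm, 24 mm wide; on its rim eight tabs, one every 45 degrees, 6 mm thick and 22 mm wide; seven reach 55 mm from the axle and one, the tall tab, 72 mm
- wheel_a (a joint): angle of counter_a's wheel, rad. 0: tall tab straight up; growing: top of the rim goes towards the figure (the stand's +x); at -1.571 the tall tab points level away from the figure. A catch holds the wheel at each multiple of 45 degrees (one click = 0.785 rad), a tab straight up each time. Starts two, three or four clicks short of 0; stops at -3.6 and 1.7
- wheel_b (a joint): the same for counter_b's wheel. Past the middle of a click (22 degrees; about 3 N at the tabs) the catch snaps the wheel into the next rest by itself; released before that, it springs back
- wheel_c (a joint): the same for counter_c's wheel. A good flick: fingers closed, tip in the gap behind the upright tab, its end 42 to 49 mm above the axle, pushed level towards the figure until the finger's middle is about 30 mm past the axle: the tab dips under the finger after some 33 degrees and the wheel goes on by one click. Gap between tabs: 25 mm at the disc, 36 mm at the ends
- rabbit: loose wooden rabbit, 44 mm wide, 90 mm tall with two long upright ears, 70 g; stands on the board about 115 mm from the middle of the stand whose wheel is to be set (the other stands are over 160 mm off). Origin: middle of its underside, on the board's top; z up
- bear: loose wooden bear with two round ears, 44 mm wide, 70 mm tall, 70 g, in front of another stand; leave alone. Origin: middle of its underside
- tortoise: loose wooden tortoise, low dome of 54 mm with a head, 31 mm tall, 70 g, in front of the third stand; leave alone. Origin: middle of its underside
- pencil_cup: empty grey cup, 72 mm across, 95 mm tall, on the table beside the board; leave alone. Origin: middle of its underside
Not all that is in view belongs to the job. What is shaped like the rabbit but turquoise is not meant.

How it is judged:
By the outcome, as a careful person would: the job done as asked, in the order asked, and still so for the second after the job is handed in, with the robot touching nothing.
It also fails if it takes over 48 s, if anything falls off the work surface, if the arm or the gripper's body presses on something with over 40 N, if the wrist force passes 120 N, or if a joint passes its speed limit or range.

## Working session

There is one attempt and no reset: what is moved stays moved. The work goes in short steps, Python scripts to look and compute and a tool call to move; the robot and the scene stay as the last step left them, time stands still between calls to the robot, and variables do not carry over. Pictures are saved under pics/ and viewed, at most 10 in all, crops included, and the job is handed in when it is done.

Besides the shell and the picture viewer there is one more tool, called after "Emit:" as a command line: name --argument value ..., lists and objects as JSON in quotes. step_arm: Moves the arm, as the interface text tells. Its arguments: {"type":"object","properties":{"rows":{"type":"array"},"claw":{"type":"number"}},"required":["rows"]}

```bash
mkdir -p pics
cat > h.py <<'E'
import numpy as np, cv2
from workcell import bot
def pts(cam,depth,P=None):
    p=P or bot.camera_params(cam); v,u=np.mgrid[0:384,0:512]
    d=depth; X=np.stack([(u-p['cx'])/p['fx']*d,-(v-p['cy'])/p['fy']*d,-d,np.ones_like(d)],-1)
    return (X@np.array(p['pose']).T)[...,:3]
E
python3 - <<'E'
from h import *
for c in ['scene','top']:
    im,d=bot.camera(c); np.savez(f'{c}.npz',im=im,d=d,X=pts(c,d))
    cv2.imwrite(f'pics/{c}0.png',cv2.resize(im[...,::-1],(800,600)))
    X=pts(c,d)
    for n in ['rabbit','bear','tortoise','counter_a','wheel_a','pencil_cup']:
        for r in bot.trace(n,c):
            m=r['pixels']&(d>0); P=X[m]
            print(c,n,round(r['score'],2),np.round(r['uv']),m.sum(),np.round(np.median(P,0),3) if m.any() else '', np.round(P[:,2].max(),3) if m.any() else '')
o=bot.get_obs();print(o['clock'],o['tool_rot'],o['eef_pos'])
E
```

```text
scene rabbit 0.89 [326. 157.] 336 [0.661 0.055 0.046] 0.105
scene rabbit 0.73 [370. 231.] 410 [ 0.86  -0.035  0.033] 0.094
scene rabbit 0.71 [413. 174.] 358 [0.84  0.182 0.035] 0.094
scene rabbit 0.68 [377. 200.] 324 [0.826 0.046 0.033] 0.09
scene bear 0.75 [342. 125.] 305 [0.629 0.174 0.047] 0.084
scene tortoise 0.82 [307. 197.] 388 [ 0.699 -0.061  0.037] 0.047
scene counter_a 0.89 [288. 133.] 1714 [0.56  0.026 0.075] 0.157
scene counter_a 0.81 [265. 167.] 1871 [ 0.593 -0.096  0.066] 0.154
scene counter_a 0.65 [312. 102.] 1467 [0.527 0.147 0.085] 0.154
scene wheel_a 0.81 [266. 154.] 798 [ 0.59  -0.091  0.116] 0.154
scene wheel_a 0.68 [310.  92.] 707 [0.518 0.148 0.113] 0.154
scene wheel_a 0.67 [290. 122.] 761 [0.552 0.028 0.114] 0.157
scene wheel_a 0.48 [311. 105.] 1412 [0.528 0.146 0.088] 0.154
scene pencil_cup 0.82 [129. 228.] 1337 [ 0.492 -0.424  0.064] 0.1
top rabbit 0.59 [178. 198.] 241 [0.653 0.058 0.045] 0.104
top rabbit 0.59 [140. 130.] 280 [0.832 0.185 0.033] 0.091
top bear 0.57 [182. 236.] 578 [0.546 0.029 0.129] 0.153
top bear 0.55 [135. 208.] 217 [0.621 0.176 0.065] 0.084
top tortoise 0.7 [224. 185.] 316 [ 0.691 -0.053  0.039] 0.048
top tortoise 0.39 [137. 256.] 708 [0.504 0.146 0.123] 0.153
top counter_a 0.89 [145. 256.] 1572 [0.511 0.142 0.096] 0.154
top counter_a 0.79 [189. 240.] 1262 [0.546 0.023 0.097] 0.153
top wheel_a 0.57 [182. 236.] 583 [0.543 0.028 0.129] 0.153
top wheel_a 0.57 [232. 226.] 488 [ 0.58  -0.089  0.131] 0.153
top wheel_a 0.55 [135. 255.] 732 [0.505 0.147 0.123] 0.154
top pencil_cup 0.78 [368. 261.] 804 [ 0.491 -0.437  0.055] 0.099
top pencil_cup 0.25 [236. 223.] 1193 [ 0.577 -0.091  0.09 ] 0.153
0.7 [ 9.93462771e-01  1.14156570e-01 -7.97851652e-06  6.40021003e-06] [ 0.1133988  -0.4869593   0.30392989]
```

View pics/scene0.png

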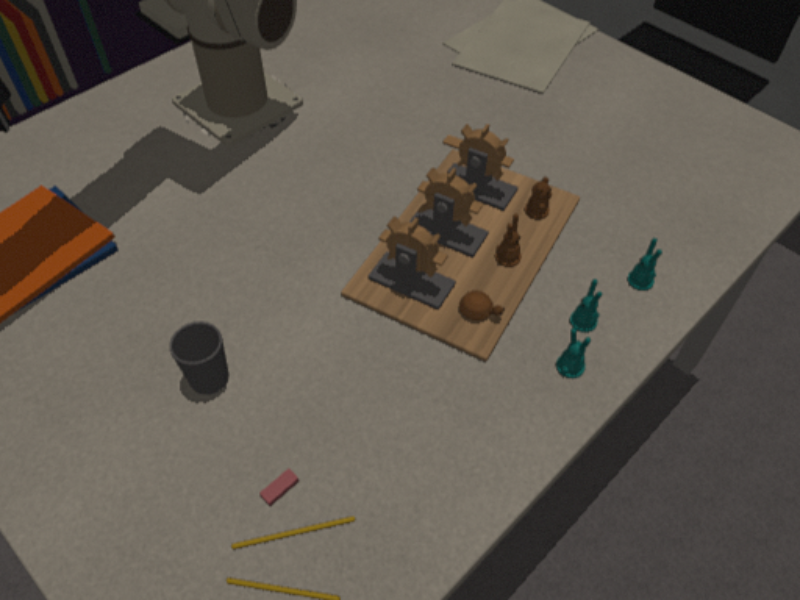

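Run:
```python
from h import *
im=np.load('scene.npz')['im'][60:260,220:450]; cv2.imwrite('pics/crop0.png',cv2.resize(im[...,::-1],(690,600),interpolation=2))
```

```text
(no output)
```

View pics/crop0.png

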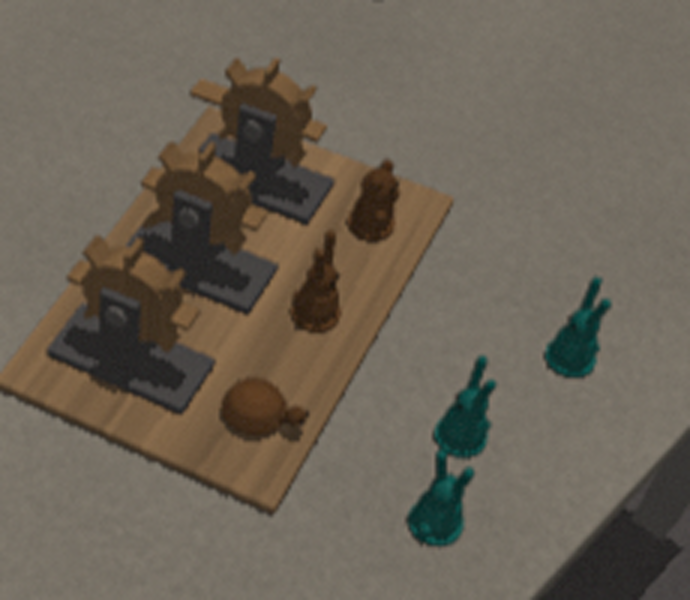

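The candidates in scene pixels are:
- Brown rabbit (326,157): upright long ears. This is the one I want.
- Bear (342,125).
- Tortoise (307,197).
- Turquoise decoys (370,231), (413,174) and (377,200).

The crop confirms that the brown rabbit stands in front of the middle wheel (290,122). That wheel's tall tab isn't visible at the level position.

Run:
```python
from h import *
for c in ['scene','top']:
    z=np.load(c+'.npz'); X=z['X'].reshape(-1,3); im=z['im'].reshape(-1,3).astype(int)
    cs=[]
    for w in [(.59,-.091),(.55,.028),(.515,.147)]:
        n=np.hypot(X[:,0]-w[0],X[:,1]-w[1])<.05
        T=X[n&(X[:,2]>.141)]; lo,hi=np.percentile(T,[2,98],0)
        cs.append(T.mean(0)); print(c,len(T),np.round(T.mean(0),4),np.round(cv2.minAreaRect((T[:,:2]*1e3).astype(np.float32)),1) if 0 else cv2.minAreaRect((T[:,:2]*1e3).astype(np.float32)))
    r=cs[2]-cs[0]; print('yaw',np.degrees(np.arctan2(-r[0],r[1])),np.linalg.norm(r[:2]))
    m=(abs(X[:,2]-.012)<.004)&(abs(X[:,0]-.58)<.25)&(abs(X[:,1]-.04)<.27)&(im[:,0]-im[:,2]>25)
    print('board',m.sum(),cv2.minAreaRect((X[m,:2]*1e3).astype(np.float32)))
    # footplate of middle
    m=(abs(X[:,2]-.022)<.004)&(np.hypot(X[:,0]-.55,X[:,1]-.028)<.1); y=np.radians(16.4)
    L=(X[m,:2]-[.55,.028])@np.array([[np.cos(y),-np.sin(y)],[np.sin(y),np.cos(y)]])
    print('plate',m.sum(),np.round(np.percentile(L,[1,5,50,95,99],0),3).tolist())
    # wheel profile in stand frame
    d=(X[:,:2]-[.547,.026])@np.array([[np.cos(y),-np.sin(y)],[np.sin(y),np.cos(y)]])
    m=(abs(d[:,1])<.03)&(abs(d[:,0])<.09)&(X[:,2]>.03)
    ang=np.degrees(np.arctan2(d[m,0],X[m,2]-.096)); r=np.hypot(d[m,0],X[m,2]-.096)
    print([(a,round(r[abs(ang-a)<10].max(),3)) for a in range(-180,181,45) if (abs(ang-a)<10).any()])
```

```text
scene 36 [ 0.5815 -0.0878  0.1488] ((580.8605346679688, -86.9084701538086), (6.899970531463623, 22.557415008544922), 13.945694923400879)
scene 34 [0.5481 0.0319 0.1487] ((547.28369140625, 32.53110885620117), (5.7711262702941895, 23.003360748291016), 15.567132949829102)
scene 27 [0.5141 0.1514 0.1487] ((513.4874877929688, 152.15042114257812), (7.485382556915283, 20.66300392150879), 26.582292556762695)
yaw 15.733102683023814 0.24854131992052464
board 5477 ((584.4641723632812, 45.189453125), (260.6805725097656, 405.6326599121094), 15.84079647064209)
plate 526 [[-0.065, -0.091], [-0.056, -0.026], [0.028, 0.002], [0.061, 0.032], [0.093, 0.037]]
[(-180, np.float64(0.066)), (-135, np.float64(0.07)), (-90, np.float64(0.053)), (-45, np.float64(0.056)), (0, np.float64(0.061)), (45, np.float64(0.058)), (90, np.float64(0.057)), (135, np.float64(0.055)), (180, np.float64(0.065))]
top 25 [ 0.5801 -0.0876  0.1506] ((580.0966796875, -87.43087768554688), (5.450151443481445, 20.945755004882812), 14.883289337158203)
top 29 [0.546  0.0323 0.15  ] ((546.0830078125, 32.80989074707031), (5.888125419616699, 21.126686096191406), 15.255236625671387)
top 28 [0.5121 0.1513 0.1506] ((511.9390563964844, 152.1802978515625), (5.6221184730529785, 20.6145076751709), 14.35462760925293)
yaw 15.88882780832588 0.2483843097578651
board 8937 ((584.5436401367188, 44.53974914550781), (259.9730224609375, 400.339111328125), 15.935836791992188)
plate 535 [[-0.066, -0.095], [-0.064, -0.091], [-0.012, -0.011], [0.06, 0.026], [0.093, 0.036]]
[(-180, np.float64(0.062)), (-135, np.float64(0.069)), (-90, np.float64(0.054)), (-45, np.float64(0.056)), (0, np.float64(0.057)), (45, np.float64(0.058)), (90, np.float64(0.056)), (135, np.float64(0.051)), (180, np.float64(0.061))]
```

View pics/top0.png

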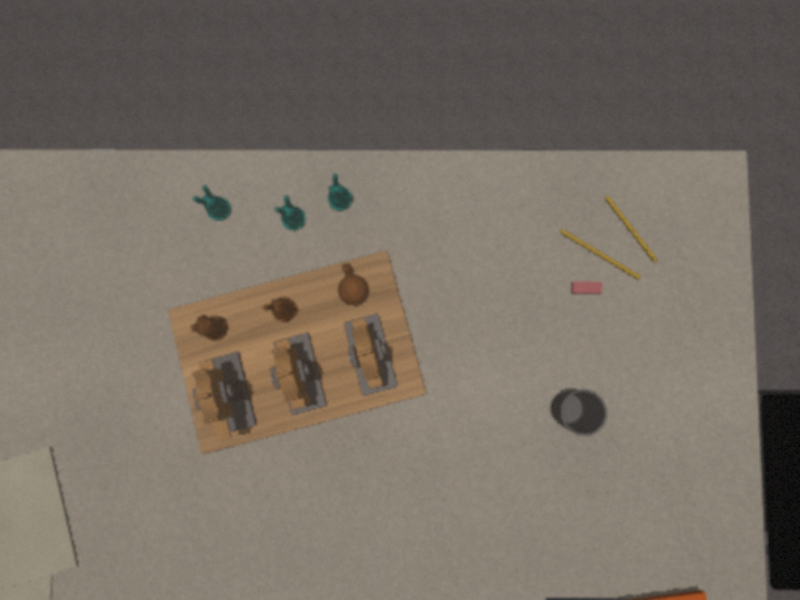

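The middle wheel's axle is at about (0.547, 0.0325) with yaw 15.8°, and the tall tab appears to be 3 clicks short. I'll move above the gap with the fingers shut and tool x along the stand's x.

Emit:
step_arm --rows '[[[523, -407, 0], -2.7], [[523, -407, 0], -2.7], [[523, -407, 0], -2.7], [[523, -407, 0], -2.7], [[523, -407, 0], -2.7], [[523, -407, 0], -2.7], [[523, -407, 0], -2.7], [[523, -407, 0], -2.7], [[523, -407, 0], -2.7], [[523, -407, 0], -2.7], [[523, -407, 0], -2.7], [[523, -407, 0], -2.7]]' --claw 1

```text
clock: 2.2
eef_pos: [0.5317, 0.0303, 0.3032]
tool_rot: [0.99, 0.14, -0.0, -0.0]
ft_force: [-0.2, -0.8, -0.2]
grip_width: 0.0002
grasp_force: 0.0
```

```bash
cat > m.py <<'E'
from h import *
import sys
A=np.array([.547,.0325]); y=np.radians(15.8); R=np.array([[np.cos(y),-np.sin(y)],[np.sin(y),np.cos(y)]])
o=bot.get_obs(); q=o['tool_rot']; print('clock',o['clock'],'TCP in stand',np.round((o['eef_pos'][:2]-A)@R*1e3,1),round(o['eef_pos'][2]*1e3,1),'toolx yaw',np.degrees(2*np.arctan2(q[1],q[0])))
for c in sys.argv[1:]:
    im,d=bot.camera(c); X=pts(c,d).reshape(-1,3); D=(X[:,:2]-A)@R
    m=(abs(D[:,1])<.02)&(abs(D[:,0])<.09)&(X[:,2]>.03); h=X[m,2]-.096
    ang=np.degrees(np.arctan2(D[m,0],h)); r=np.hypot(D[m,0],h)
    print(c,[(a,round(float(np.percentile(r[abs(ang-a)<9],97)),3),int((abs(ang-a)<9).sum())) for a in range(-180,136,45) if (abs(ang-a)<9).any()])
    cv2.imwrite(f'pics/{c}_{o["clock"]:.1f}.png',im[...,::-1])
E
python3 m.py top scene wrist; ls pics
```

```text
clock 2.2 TCP in stand [-15.3   2.1] 303.2 toolx yaw 16.04452036627951
top [(-135, 0.07, 24), (-90, 0.055, 62), (-45, 0.057, 73), (0, 0.6, 6960), (45, 0.055, 79), (90, 0.054, 53), (135, 0.05, 7)]
scene [(-135, 0.071, 37), (-90, 0.055, 50), (-45, 0.056, 76), (0, 0.35, 879), (45, 0.056, 75), (90, 0.055, 73), (135, 0.053, 48)]
wrist [(-180, 0.065, 42), (-135, 0.028, 16), (-90, 0.058, 29), (-45, 0.057, 771), (0, 0.225, 18121), (45, 0.053, 665), (90, 0.052, 571), (135, 0.047, 25)]
crop0.png
scene0.png
scene_2.2.png
top0.png
top_2.2.png
wrist_2.2.png
```

Seen by both cameras, the tall tab is at -135°, so it takes three clicks. I'll lower the tip into the gap.

Emit:
step_arm --rows '[[[-2, 2, 30], 0], [[-2, 2, 60], 0], [[-2, 2, 80], 0], [[-2, 2, 89], 0], [[-2, 2, 89], 0], [[-2, 2, 89], 0]]'

```text
clock: 3.1
eef_pos: [0.5296, 0.0252, 0.2161]
tool_rot: [0.991, 0.137, 0.001, 0.0]
ft_force: [0.4, -0.5, -1.0]
grip_width: 0.0001
grasp_force: 0.0
```

```bash
python3 m.py scene
```

```text
clock 3.1 TCP in stand [-18.7  -2.3] 216.1 toolx yaw 15.771246744981733
scene [(-135, 0.07, 38), (-90, 0.054, 50), (-45, 0.057, 67), (0, 0.349, 945), (45, 0.057, 72), (90, 0.054, 80), (135, 0.053, 53)]
```

Run:
```python
import cv2,glob
f=sorted(glob.glob('pics/scene_*'))[-1];im=cv2.imread(f)[60:210,220:370];cv2.imwrite('pics/c2.png',cv2.resize(im,(600,600),interpolation=2))
```

```text
(no output)
```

View pics/c2.png

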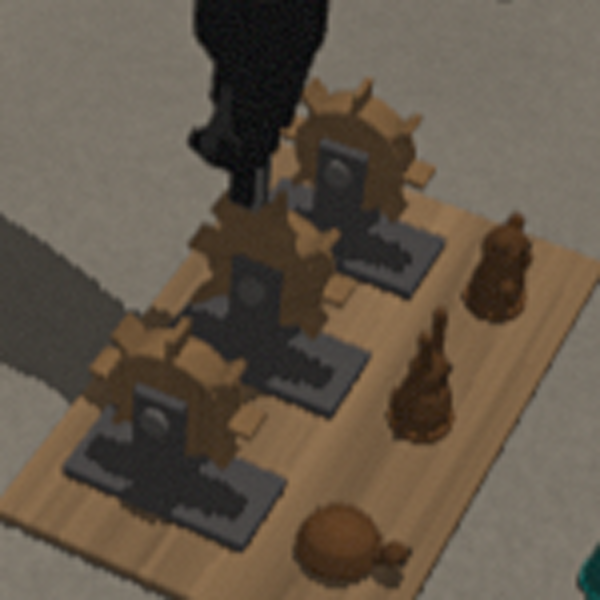

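The tip (crop 250,195) sits in the gap behind the upright tab of the middle wheel. Next is the first flick.

Emit:
step_arm --rows '[[[8, 0, 1], 0], [[16, 0, 1], 0], [[24, 0, 1], 0], [[32, 0, 1], 0], [[40, 0, 1], 0], [[48, 0, 1], 0], [[49, 0, 1], 0], [[49, 0, 1], 0]]'

```text
clock: 4.15
eef_pos: [0.5762, 0.0389, 0.2138]
tool_rot: [0.99, 0.138, -0.0, -0.0]
ft_force: [-0.5, -0.3, 0.4]
grip_width: -0.0002
grasp_force: 0.0
```

```bash
python3 m.py scene top
```

```text
clock 4.15 TCP in stand [29.8 -1.8] 213.8 toolx yaw 15.812138781848235
scene [(-135, 0.053, 16), (-90, 0.071, 94), (-45, 0.056, 77), (0, 0.314, 145), (45, 0.066, 69), (90, 0.054, 73), (135, 0.053, 54)]
top [(-180, 0.004, 1), (-135, 0.054, 11), (-90, 0.072, 132), (-45, 0.057, 90), (0, 0.543, 6159), (45, 0.036, 10), (90, 0.015, 1), (135, 0.034, 4)]
```

One click done: the tall tab is at -90° and the force is about 0. I'll lift, go back and lower for the second.

Emit:
step_arm --rows '[[[0, 0, -20], 0], [[0, 0, -40], 0], [[0, 0, -40], 0], [[-25, -1, -40], 0], [[-48, -1, -40], 0], [[-48, -1, -40], 0], [[-48, -1, -40], 0], [[-48, -1, -20], 0], [[-48, -1, -5], 0], [[-48, -1, 0], 0], [[-48, -1, 0], 0]]'

```text
clock: 5.62
eef_pos: [0.5298, 0.0269, 0.2134]
tool_rot: [0.99, 0.138, -0.0, -0.0]
ft_force: [0.4, -0.1, 0.4]
grip_width: -0.0001
grasp_force: 0.0
```

```bash
python3 m.py scene
```

```text
clock 5.625 TCP in stand [-18.1  -0.7] 213.4 toolx yaw 15.815869769606364
scene [(-180, 0.055, 1), (-135, 0.054, 14), (-90, 0.071, 98), (-45, 0.056, 66), (0, 0.348, 1012), (45, 0.057, 71), (90, 0.054, 75), (135, 0.053, 55)]
```

Emit:
step_arm --rows '[[[8, 0, 0], 0], [[16, 0, 0], 0], [[24, 0, 0], 0], [[32, 0, 0], 0], [[40, 0, 0], 0], [[48, 0, 0], 0], [[48, 0, 0], 0], [[48, 0, 0], 0]]'

```text
clock: 6.68
eef_pos: [0.5758, 0.0399, 0.2138]
tool_rot: [0.991, 0.138, -0.0, -0.0]
ft_force: [0.3, -0.4, -0.6]
grip_width: -0.0002
grasp_force: 0.0
```

```bash
python3 m.py scene top
```

```text
clock 6.675 TCP in stand [29.7 -0.8] 213.8 toolx yaw 15.80728218205075
scene [(-135, 0.055, 15), (-90, 0.054, 51), (-45, 0.073, 129), (0, 0.314, 161), (45, 0.066, 70), (90, 0.054, 75), (135, 0.052, 54)]
top [(-180, 0.004, 1), (-135, 0.053, 9), (-90, 0.055, 35), (-45, 0.073, 145), (0, 0.543, 6156), (45, 0.038, 8), (90, 0.022, 5), (135, 0.034, 4)]
```

The tall tab is now at -45°. I'll go back for the last click, lowering 2 mm nearer the upright tab.

Emit:
step_arm --rows '[[[0, 0, -20], 0], [[0, 0, -40], 0], [[0, 0, -40], 0], [[-25, 0, -40], 0], [[-47, 0, -40], 0], [[-47, 0, -40], 0], [[-47, 0, -40], 0], [[-47, 0, -20], 0], [[-47, 0, -5], 0], [[-47, 0, 0], 0], [[-47, 0, 0], 0]]'

```text
clock: 8.15
eef_pos: [0.5308, 0.0271, 0.2134]
tool_rot: [0.99, 0.138, -0.0, -0.0]
ft_force: [0.6, 0.2, 0.4]
grip_width: -0.0002
grasp_force: 0.0
```

```bash
python3 m.py scene
```

```text
clock 8.15 TCP in stand [-17.1  -0.7] 213.4 toolx yaw 15.81299734264444
scene [(-180, 0.027, 1), (-135, 0.052, 15), (-90, 0.055, 50), (-45, 0.073, 119), (0, 0.349, 1011), (45, 0.057, 70), (90, 0.054, 75), (135, 0.053, 55)]
```

Emit:
step_arm --rows '[[[8, 0, 0], 0], [[16, 0, 0], 0], [[24, 0, 0], 0], [[32, 0, 0], 0], [[40, 0, 0], 0], [[47, 0, 0], 0], [[47, 0, 0], 0], [[47, 0, 0], 0]]'

```text
clock: 9.2
eef_pos: [0.5758, 0.0399, 0.2138]
tool_rot: [0.99, 0.138, -0.0, -0.0]
ft_force: [-0.0, -0.5, -0.5]
grip_width: 0.0002
grasp_force: 0.0
```

```bash
python3 m.py scene top
```

```text
clock 9.2 TCP in stand [29.7 -0.7] 213.8 toolx yaw 15.810155608283365
scene [(-180, 0.023, 2), (-135, 0.053, 15), (-90, 0.054, 48), (-45, 0.056, 75), (0, 0.314, 176), (45, 0.065, 68), (90, 0.054, 79), (135, 0.053, 53)]
top [(-135, 0.053, 8), (-90, 0.055, 68), (-45, 0.057, 90), (0, 0.543, 6154), (45, 0.037, 9), (90, 0.018, 2), (135, 0.033, 5)]
```

Emit:
step_arm --rows '[[[0, 0, -20], 0], [[0, 0, -40], 0], [[0, 0, -70], 0], [[0, 0, -100], 0], [[0, 0, -100], 0], [[-60, 50, -100], 0], [[-110, 100, -100], 0], [[-150, 150, -100], 0], [[-150, 200, -100], 0], [[-150, 200, -100], 0], [[-150, 200, -100], 0], [[-150, 200, -100], 0]]'

```text
clock: 10.8
eef_pos: [0.4861, -0.1921, 0.3134]
tool_rot: [0.99, 0.138, -0.0, -0.0]
ft_force: [-0.3, 0.1, -0.3]
grip_width: -0.0003
grasp_force: 0.0
```

```bash
python3 m.py top scene
python3 - <<'E'
import cv2,glob
f=max(glob.glob('pics/scene_*'),key=lambda s:float(s[11:-4]));im=cv2.imread(f)[60:260,220:450];cv2.imwrite('pics/c3.png',cv2.resize(im,(690,600),interpolation=2))
E
```

```text
clock 10.8 TCP in stand [-119.8 -199.5] 313.4 toolx yaw 15.9040531875837
top [(-180, 0.005, 1), (-135, 0.054, 9), (-90, 0.055, 64), (-45, 0.056, 89), (0, 0.074, 76), (45, 0.055, 81), (90, 0.054, 55), (135, 0.051, 4)]
scene [(-180, 0.054, 1), (-135, 0.053, 14), (-90, 0.055, 51), (-45, 0.057, 78), (0, 0.074, 108), (45, 0.057, 73), (90, 0.054, 74), (135, 0.053, 57)]
```

View pics/c3.png

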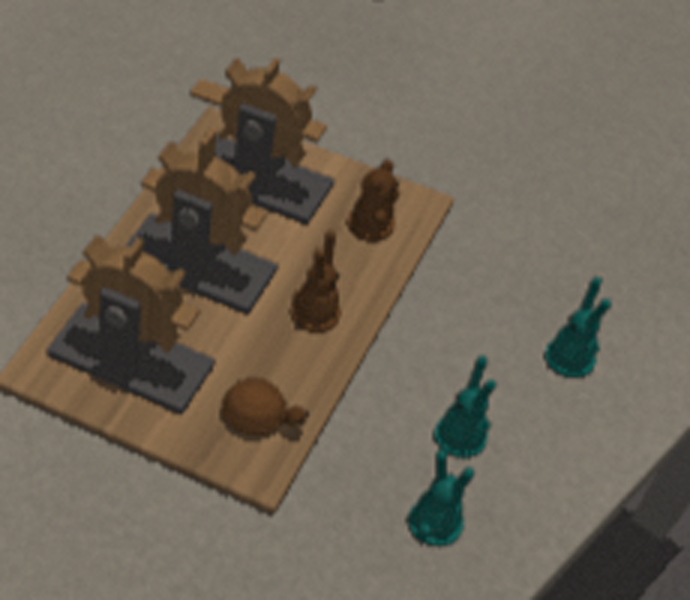

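The middle wheel's tall tab now stands upright (crop 208,150; radius 74 mm at 0°), and nothing else has moved. I'll hand it in.

```bash
python3 -c "
from workcell import bot
print(bot.job_done())"
```

```text
the job is handed in; nothing more can be done
None
```

I flicked the rabbit's wheel (the middle one) three clicks towards the rabbit; its tall tab now stands straight up and clicked in, nothing else looked moved in the last picture, and the job was handed in at about 11 s.

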